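# Eject the battery from the charger and stop it with the other finger

## Robot

A 7-joint arm with a two-finger parallel gripper is mounted at the origin on a cart in front of the work surface, level with it; the furniture and walls round the work are solid. World frame = base frame: x ahead of the robot, y to its left, z up, the work surface at z = 0. Lengths are in m, angles in rad, forces in N, time in s.
With the tool pointing down it reaches from about 0.425 to 0.8 m from the base axis. Payload 8.3 kg.
Tool frame: the origin (TCP) lies between the finger pads; the fingertips stand 22 mm ahead of it and the grasp point (between the pads) lies 3 mm ahead of it; z points along the fingers, y is the direction in which the jaws open and shut (so a half turn about z gives the same grasp; the last joint's range is limited). The gripper opens to 85 mm and grips with 20 to 120 N. Pads are 22 mm wide; open, the fingers measure 114 mm over their backs; the gripper's body (76 mm by 85 mm) begins 54 mm behind the grasp point. The pads swing forward as they close: fully open they stand 13 mm farther back than shut.
Start: joints at [-1.356, 0.383, 0.016, 1.37, -0.006, 1.388, -0.046], TCP at [0.171, 0.601, 0.253] pointing down, gripper open.
Joint ranges: [-2.95, 2.95], [-0.25, 2.06], [-1.52, 1.56], [0.18, 2.33], [-1.44, 4.58], [0.02, 2.06], [-3.01, 3.01]. Speed limits (rad/s): [2.39, 2.39, 3.01, 3.01, 3.14, 3.14, 3.14].

## Interface

Orientations are given as a unit quaternion [w, x, y, z].
In Python, from workcell import r gives the robot as it stands. The module is installed in compiled form; this text tells all that it offers.
- The arm moves only by the shell command python3 -m crank 'ROWS' [OPENING]. ROWS is JSON, a list that holds one entry, the list of rows, each a list of 6 numbers: the shift along the world's x, y, z in m, then the turn, a rotation vector about the world's x, y, z in rad. A call has 1 to 20 rows; each row is the pose to reach, as a shift and turn from the pose commanded when the call began; what a row does not reach only later rows make up. A row lasts 1/12 s, in which the tool goes at most 41.7 mm and 7.16 degrees, less where a joint would pass 70% of its speed; a pose out of reach is approached as far as the arm can. A call with a gripper value outside its range is refused whole. OPENING is the opening, from 0 (shut) to 1 (fully open), set as the call begins (- or left out, the last holds). The fingers move at their own pace and stop on an object; the grip force is fixed at half the most. Time passes only in rows, so rows that repeat a pose let the fingers close. It gives the time, the measured TCP pose, the force and the opening at its end, in the units of the state.
- r.state(): the state, without advancing time (a new reading comes with each control period).
- r.snapshot(name): name is "scene" or "top" or "wrist"; returns a dict with "frame" (420x560x3 uint8, blue, green, red), "range_z" (420x560 float32, m along the optical axis (not along the pixel's ray), 0 where there is no reading), "camera_matrix" (3x3 intrinsics, pixels), "cam_to_world" (4x4, takes a point from camera to world coordinates). Camera axes: x right, y up, looking along -z (the intrinsics and any distortion apply to the point x, -y, -z); pixel columns grow to the right and rows downward; lengths in m; the calibration is good to about 2 mm. A picture is of the moment at which its call begins.
- r.finish_job(): hands the job in, once; it reports no verdict.
The state is a dict: "time_s": time; "qpos": joint angles; "joint_velocities": joint speeds; "joint_efforts": joint torques, N m; "tool_pos": TCP position; "tcp_rot": TCP orientation; "contact_force": force on the tool from outside, world axes, zero at the start; "moment": the same for the moment, N m; "opening": finger opening in m.
Only numpy, scipy, OpenCV 4.12 (cv2) and the standard library are available. Lean on these libraries where they do the work, as an engineer would, in place of code of your own. Each camera call takes 0.05 s, during which the arm holds its last target.

## Task

The battery in the charger is done: press the charger's eject key with one fingertip and, when the battery pops out from under the clear hood, stop it on the sloping chute with the other finger before it rolls off the open end. Then, still blocking the battery, tip the hand so that the eject key springs fully back up. Do not pinch or lift the battery, leave everything else where it stands, and finish while holding: the key is up and the battery, wholly out of the hood, rests quietly against the finger in the chute.

Things in the scene. Friction and masses are not known exactly. Their poses are not given: they have to be found in the camera images.
- charger: Grey battery charger, 157 x 64 x 58 mm, fixed to the worktop. Origin: middle of its width, on the worktop; z up, x from the chute towards the key. In its frame, mm: open chute from x -95 (open end) to -8, 54 wide between side walls 12 high, floor falling towards -x at 10 degrees, floor height 34 + 0.176 x; hood x -8 to 20; key x 20 to 50, deck round it 28 high.
- bay_hood (a point): Middle of the top of the clear hood, charger (6, 0, 58) mm; the hood covers x -8 to 20 and is open towards the chute. The battery waits below it with its axis across the chute, between a sprung kicker behind and a lip in front.
- key_top (a point): Middle of the top face of the black ribbed eject key (30 mm along the charger's x, 40 mm along y), at charger (35, 0, 39) mm when up.
- eject_key (a joint): How far the key is pressed down, m: 0 up, 0.008 at its stop (top then 31 mm above the worktop, 4 mm above the chute floor at x = -40). Springs back; 1.5 N starts it, 3.5 N holds it down. It lowers the lip: at two thirds to three quarters of the travel the battery jumps out and rolls down the chute, off its end within about half a second unless stopped.
- chute_mid (a point): Point on the chute floor on its centre line, at charger (-45, 0, 26) mm: half-way down the open part.
- cell: The loose round battery, 50 mm long, 15 to 17 mm in diameter, about 23 g, rolling freely. Its origin lies on its surface.
- cell_mid (a point): Centre of the battery, starts at charger (3, 0, 43) mm.
- lemon: Lemon, 78 x 55 x 56 mm, loose bystander; origin at its underside.
- fish_tin: Round tin, 86 mm wide, 40 high, bystander; origin at its underside.
- jar_a: Spice jar with a red cap, 45 mm wide, 106 high, bystander; origin at its underside.
- jar_b: Another spice jar with a red cap, 45 mm wide, 106 high, bystander; origin at its underside.
- yoghurt_cup: Yoghurt cup, 72 mm wide, 71 high, bystander; origin at its underside.
- peg: Wooden clothes peg lying flat, 72 x 15 x 12 mm, bystander; origin at its underside.

How it is judged:
On the way, in this order (a step that is already met when the one before it is completed fails the run):
1. the eject key has been pressed (2 mm or more) (value of joint eject_key above 0.002 m).
2. the battery is out of the hood, in the chute, stopped by a finger (x of cell_mid in the frame of charger between -0.088 and -0.016 m and y of cell_mid in the frame of charger between -0.008 and 0.008 m and z of cell_mid in the frame of charger below 0.052 m and contact force between the fingers and cell above 0.01 N and linear speed of cell below 0.03 m/s), for 0.3 s.
At the end, for the whole second after the job is handed in: Battery still (under 20 mm/s) in the chute, centre 16 to 88 mm from the charger origin towards the open end, within 8 mm of the centre line, below 52 mm, resting against a finger (over 0.01 N); eject key back up (within 1.5 mm) (x of cell_mid in the frame of charger between -0.088 and -0.016 m and y of cell_mid in the frame of charger between -0.008 and 0.008 m and z of cell_mid in the frame of charger below 0.052 m and contact force between the fingers and cell above 0.01 N and value of joint eject_key below 0.0015 m and linear speed of cell below 0.02 m/s); the arm keeps its last pose, push and grip.
It fails at once if the battery left the chute (x of cell_mid in the frame of charger below -0.095 m or y of cell_mid in the frame of charger above 0.02 m or y of cell_mid in the frame of charger below -0.02 m).
It fails at once if the battery was lifted (z of cell_mid in the frame of charger above 0.058 m).
It fails at once if the battery was pinched or pressed hard (over 12 N) (contact force between the fingers and cell above 12 N).
It fails at once if a bystander was moved by more than 20 mm (distance of any of lemon, fish_tin, jar_a, jar_b, yoghurt_cup, peg from where it was at the start of the episode above 0.02 m).
It also fails if it takes over 32 s, if anything falls off the work surface, if the arm or the gripper's body presses on something with over 40 N, if the wrist force passes 120 N, or if a joint passes its speed limit or range.

## Working session

There is one attempt and no reset: what is moved stays moved. The work goes in short steps, Python scripts to look and compute and a shell command to move; the robot and the scene stay as the last step left them, time stands still between calls to the robot, and variables do not carry over. Pictures are saved under pics/ and viewed, and the job is handed in when it is done.

```bash
mkdir -p pics; python3 - <<'E'
from workcell import r
import cv2,numpy as np
s=r.state()
for k,v in s.items(): print(k,np.round(v,4))
for n in ["scene","top","wrist"]:
    d=r.snapshot(n); cv2.imwrite(f"pics/{n}0.png",d["frame"]); np.savez(f"pics/{n}0.npz",**d)
    print(n,d["camera_matrix"].tolist(),np.round(d["cam_to_world"],4).tolist(),[k for k in d])
E
```

```text
time_s 0.0
qpos [-1.3559  0.3842  0.0164  1.3712 -0.0063  1.3882 -0.0465]
joint_velocities [-0.0009  0.0011  0.0013  0.0005  0.0016 -0.0016 -0.0009]
joint_efforts [ 2.00000e-04 -6.27611e+01  8.44800e-01 -3.71819e+01  1.68000e-02
  1.42000e-02 -0.00000e+00]
tool_pos [0.1712 0.6006 0.2523]
tcp_rot [-1.000e-04  1.384e-01  9.904e-01 -1.000e-03]
contact_force [ 0.158  -0.3547  0.4506]
moment [ 0.0572  0.0199 -0.0054]
opening 0.0856
scene [[418.5792480092435, 0.0, 280.97971016863676], [0.0, 418.5792480092435, 208.20718061277174], [0.0, 0.0, 1.0]] [[-0.4976, 0.3186, -0.8068, -0.2204], [-0.8674, -0.1943, 0.4582, 0.4824], [-0.0108, 0.9278, 0.373, 0.4027], [0.0, 0.0, 0.0, 1.0]] ['frame', 'range_z', 'camera_matrix', 'cam_to_world']
top [[387.38494368469446, 0.0, 280.48472734079155], [0.0, 387.38494368469446, 209.8329361926323], [0.0, 0.0, 1.0]] [[-0.0188, 0.9698, -0.2431, 0.2354], [-0.9998, -0.0168, 0.0102, 0.0918], [0.0058, 0.2433, 0.9699, 0.982], [0.0, 0.0, 0.0, 1.0]] ['frame', 'range_z', 'camera_matrix', 'cam_to_world']
wrist [[325.78094451276326, 0.0, 276.90654563680516], [0.0, 325.78094451276326, 212.9413557464333], [0.0, 0.0, 1.0]] [[0.2743, -0.9233, -0.2689, 0.1034], [0.9616, 0.2625, 0.0795, 0.6206], [-0.0028, -0.2804, 0.9599, 0.3745], [0.0, 0.0, 0.0, 1.0]] ['frame', 'range_z', 'camera_matrix', 'cam_to_world']
```

View pics/scene0.png

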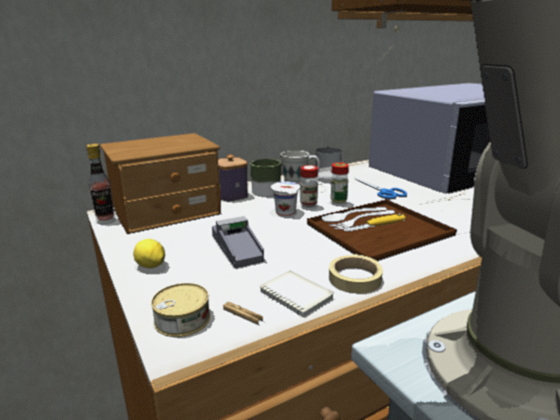

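View pics/top0.png

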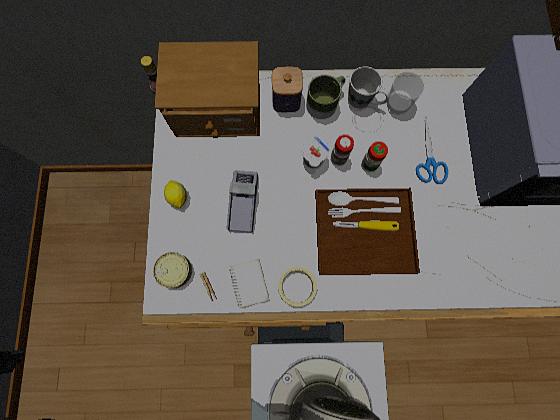

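View pics/wrist0.png

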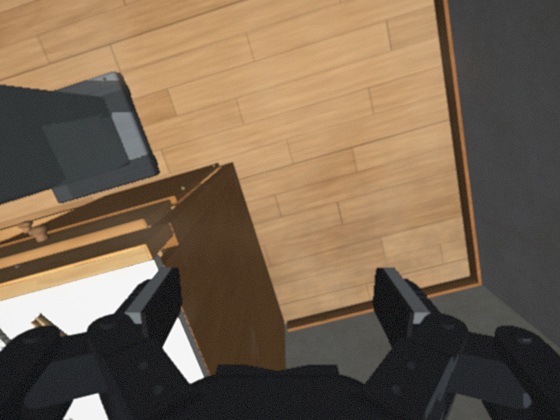

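The scene and top views show the charger at about (242,202) in top. The hood and key are at the far end (rows 170–195) and the chute opens towards the robot. I'll enlarge and measure it.

```bash
cat > h.py <<'E'
import numpy as np,cv2
def load(n): 
    d=np.load(f"pics/{n}.npz"); return {k:d[k] for k in d.files}
def cloud(d):
    K=d["camera_matrix"];z=d["range_z"];h,w=z.shape
    u,v=np.meshgrid(np.arange(w),np.arange(h))
    p=np.stack([(u-K[0,2])/K[0,0]*z,-(v-K[1,2])/K[1,1]*z,-z],-1)
    T=d["cam_to_world"]; return p@T[:3,:3].T+T[:3,3]
def proj(d,P):
    T=np.linalg.inv(d["cam_to_world"]);K=d["camera_matrix"]
    c=np.atleast_2d(P)@T[:3,:3].T+T[:3,3]
    return np.stack([K[0,0]*c[:,0]/-c[:,2]+K[0,2],-K[1,1]*c[:,1]/-c[:,2]+K[1,2]],-1)
E
python3 - <<'E'
from h import *
d=load("top0");c=cloud(d)
f=d["frame"][155:245,205:275]
cv2.imwrite("pics/crop0.png",cv2.resize(f,None,fx=6.5,fy=6.5,interpolation=cv2.INTER_CUBIC))
d2=load("scene0")
cv2.imwrite("pics/crop1.png",cv2.resize(d2["frame"][205:275,200:275],None,fx=8,fy=8,interpolation=cv2.INTER_CUBIC))
np.set_printoptions(precision=0,suppress=True,linewidth=250)
for r in range(164,240,3): print(r,(c[r,222:264:2,2]*1000))
print(c[200,200],c[200,285])
E
```

```text
164 [-4.  2.  2. -0. -1. -0. -0. -3. -0. -5.  1.  1.  0.  3.  2.  1.  3. -4. -2. -4.  2.]
167 [ 1. -2.  3. -0.  2. -1. -0. -3. -2.  1.  0. -0.  0.  2.  0.  1. -1. -1.  0.  1. -1.]
170 [ 1. -1. -0. -3. -4. -1. 26. 27. 29.  2. -0. -0.  0.  1.  2.  3. -1. -0. -0. -3.  0.]
173 [-1.  2.  1. -4.  0. -0. 25. 25. 39. 29. 26. 27. 31. 29. 30. 27. 28. 29. -1. -3. -3.]
176 [ 3.  1. -1. -1.  0.  4. 26. 28. 39. 37. 39. 38. 38. 39. 40. 35. 23. 25. -1.  2.  2.]
179 [ 1.  2. -1.  2. -2.  1. 28. 28. 39. 42. 36. 39. 38. 39. 40. 29. 29. 26.  1. -0. -1.]
182 [ 3. -1.  3. -2. 58. 57. 59. 59. 57. 58. 56. 42. 37. 39. 37. 29. 31. 28.  1. -3.  0.]
185 [  3.   1.  -2.  -2.  57.  58.  62.  60.  59.  60.  55.  60.  57.  60.  60.  58.  57. 982.  -2.  -4.  -1.]
188 [ 1. -1. -0.  0. 58. 59. 58. 58. 61. 60. 57. 59. 59. 58. 58. 56. 59. 15.  1.  0.  2.]
191 [-0.  1. -1.  2. 57. 58. 57. 58. 59. 57. 63. 61. 56. 57. 57. 57. 57.  8.  1. -2. -1.]
194 [-1.  0. -3. -2. 45. 32. 34. 32. 41. 43. 42. 40. 43. 35. 31. 33. 53. -2. -3. -0.  1.]
197 [ 3.  2. -0.  1. 42. 31. 32. 29. 33. 33. 33. 32. 30. 31. 32. 33. 42. -3. -3. -1. -3.]
[... 609 characters left out ...]
 -2.  0.  0.  0.  1.]
221 [  1.   4.   2.  35.  25.  22.  20.  22.  18.  21.  20. 982.  23.  19.  21.  34.   1.  -3.  -0.   0.   0.]
224 [-1.  1.  1. 31. 18. 21. 16. 21. 20. 20. 20. 18. 18. 18. 19. 29. -2. -2. -1. -1. -2.]
227 [-3.  1.  0. 29. 19. 17. 21. 19. 21. 20. 21. 20. 19. 20. 33. 21.  1. -2.  1. -0.  1.]
230 [ 0. -0. -0. -2.  4.  9.  9. 11. 11. 16. 20. 18. 17. 20. 29. 15.  2.  0. -1. -1. -0.]
233 [ 2. -2.  1.  1.  2.  0.  1. -1.  1.  0. -1.  1. -4.  3. -1.  1. -1.  1. -6. -0.  2.]
236 [ 0.  1. -0. -1. -1. -1.  2. -0.  5. -1. -2. -3. -1. -1.  0.  3.  1.  2. -1. -2. -0.]
239 [-3. -0. -1.  2.  3. -4. -2. -3.  1. -1.  1. -4.  3.  2. -4. -4. -1.  2. -1.  0. -2.]
[ 1.  0. -0.] [ 1.  0. -0.]
```

```bash
python3 - <<'E'
from h import *
d=load("top0");c=cloud(d)
m=(c[...,2]>0.012)&(c[...,2]<0.07)
mm=np.zeros_like(m);mm[160:240,222:264]=m[160:240,222:264]
P=c[mm]
print(len(P)); r=cv2.minAreaRect((P[:,:2]*1000).astype(np.float32)); print(r,cv2.boxPoints(r))
d=load("scene0");c=cloud(d)
m=(c[...,2]>0.012)&(c[...,2]<0.07);mm=np.zeros_like(m);mm[205:275,205:270]=m[205:275,205:270]
P=c[mm];r=cv2.minAreaRect((P[:,:2]*1000).astype(np.float32)); print(len(P),r,cv2.boxPoints(r))
E
```

```text
1548
((504.0140075683594, 179.39364624023438), (64.19947814941406, 156.72564697265625), 84.29267120361328) [[422.8474  155.24599]
 [578.7962  139.66008]
 [585.1806  203.5413 ]
 [429.2318  219.12721]]
1767 ((561.951416015625, 175.93405151367188), (64.1203842163086, 279.8307800292969), 84.58345031738281) [[419.63443 157.22444]
 [698.2157  130.80959]
 [704.26843 194.64366]
 [425.68713 221.05852]]
```

```bash
python3 -m crank '[[[0.17,-0.21,-0.02,0,0,-0.7],[0.17,-0.21,-0.02,0,0,-0.7],[0.17,-0.21,-0.02,0,0,-0.7],[0.17,-0.21,-0.02,0,0,-0.7],[0.17,-0.21,-0.02,0,0,-0.7],[0.17,-0.21,-0.02,0,0,-0.7],[0.339,-0.421,-0.05,0,0,-1.393],[0.339,-0.421,-0.05,0,0,-1.393],[0.339,-0.421,-0.05,0,0,-1.393],[0.339,-0.421,-0.05,0,0,-1.393],[0.339,-0.421,-0.05,0,0,-1.393],[0.339,-0.421,-0.05,0,0,-1.393],[0.339,-0.421,-0.05,0,0,-1.393],[0.339,-0.421,-0.05,0,0,-1.393],[0.339,-0.421,-0.05,0,0,-1.393],[0.339,-0.421,-0.05,0,0,-1.393],[0.339,-0.421,-0.05,0,0,-1.393]]]' 1
python3 - <<'E'
from workcell import r
import cv2,numpy as np
s=r.state()
for k,v in s.items(): print(k,np.round(v,4))
for n in ["scene","top","wrist"]:
    d=r.snapshot(n); cv2.imwrite(f"pics/{n}1.png",d["frame"]); np.savez(f"pics/{n}1.npz",**d)
E
```

```text
time_s: 1.57
tool_pos: [0.5096, 0.1815, 0.2031]
tcp_rot: [-0.0, 0.741, 0.672, -0.0]
contact_force: [-0.7, 0.6, 0.2]
opening: 0.0857
time_s 1.5667
qpos [-0.8166  0.2467  0.4947  1.6971 -0.1242  1.2293 -0.3904]
joint_velocities [-0.0114 -0.0068 -0.0029 -0.0002 -0.0004  0.0005  0.0037]
joint_efforts [ 1.15460e+00 -4.67519e+01  5.52000e+00 -3.53218e+01  1.12000e-01
 -6.30000e-03  6.90000e-03]
tool_pos [0.5096 0.1815 0.2031]
tcp_rot [-5.000e-04  7.408e-01  6.717e-01 -1.000e-04]
contact_force [-0.735   0.5846  0.2129]
moment [-0.0146  0.0202 -0.0232]
opening 0.0857
```

View pics/wrist1.png

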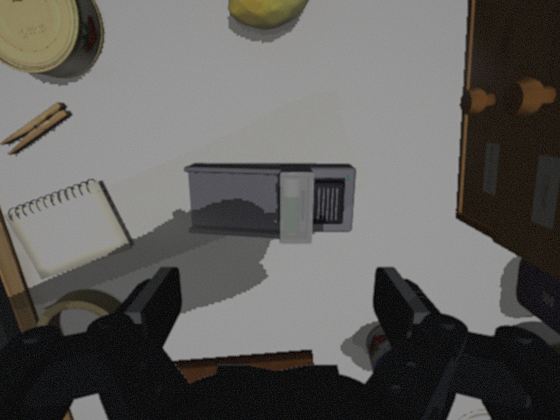

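View pics/scene1.png

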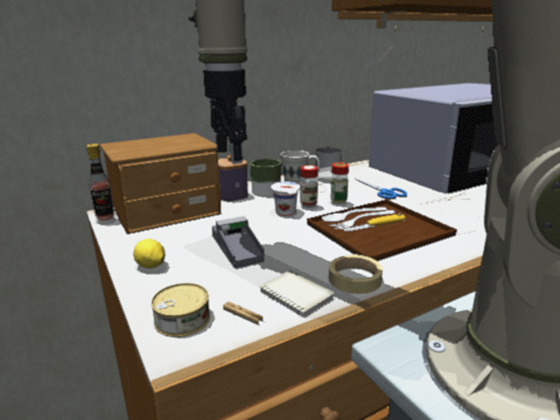

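The wrist view shows the charger lined up with the jaw axis: chute at (190–280, 165–235), hood at (297,205), key at (328,200). The pads are at (165,280) and (390,280). Next I measure the charger and the fingertips from the depth data.

```bash
python3 - <<'E'
from h import *
np.set_printoptions(precision=1,suppress=True,linewidth=200)
d=load("wrist1");c=cloud(d)*1000
m=(c[...,2]>10)&(c[...,2]<70);mm=np.zeros_like(m);mm[150:255,175:365]=m[150:255,175:365]
lab,n=cv2.connectedComponents(mm.astype(np.uint8))[1],0
P=c[mm];r=cv2.minAreaRect(P[:,:2].astype(np.float32)); print(len(P),r,cv2.boxPoints(r))
K=P[(P[:,2]>52)];r=cv2.minAreaRect(K[:,:2].astype(np.float32));print("hood",len(K),r,np.median(K,0))
# key: region pixels
for rr in range(160,245,8): print(rr,c[rr,185:365:9,2])
print("fingers")
z=c[...,2]
for col in (135,150,160,170,178,380,390,400,410): print(col,[tuple(np.round(c[rr,col]).astype(int)) for rr in range(262,330,9)])
d=load("top1");ct=cloud(d)*1000
cv2.imwrite("pics/topc1.png",cv2.resize(d["frame"][100:260,150:350],None,fx=4,fy=4))
E
```

```text
11854 ((503.3544006347656, 179.6624298095703), (64.40572357177734, 157.43695068359375), 84.30326080322266) [[421.8 155.4]
 [578.5 139.8]
 [584.9 203.9]
 [428.2 219.5]]
hood 2411 ((526.1564331054688, 177.65675354003906), (63.91947555541992, 27.534339904785156), 84.54273986816406) [526.  179.9  59.5]
160 [0.8 0.7 1.9 1.3 1.  1.2 0.8 2.1 2.3 0.6 1.9 2.3 1.7 2.1 2.4 0.4 2.8 1.  0.7 0.6]
168 [31.8 31.9 32.5 35.3 36.2 38.1 39.  40.8 40.7 42.4 42.8 42.6 42.4 43.1 28.7 30.1 29.3 29.1 29.6  0.5]
176 [ 1.  20.4 22.3 23.5 24.8 26.  28.4 29.4 30.  32.3 32.1 59.6 58.9 60.4 60.8 29.6 29.4 29.4 29.4  2.3]
184 [ 2.1 20.8 20.8 24.  24.3 26.6 27.6 27.7 30.6 31.6 33.1 59.6 58.3 59.2 60.5 40.2 40.1 41.  29.6  0.9]
192 [ 1.1 20.7 20.9 22.3 23.8 26.6 27.2 28.1 29.8 30.7 33.3 59.5 59.8 59.  59.7 40.5 41.  40.5 30.3  1.4]
200 [ 0.2 19.5 20.7 24.  24.8 26.6 27.6 28.5 30.7 31.3 33.7 60.1 59.3 59.5 59.5 42.  40.4 40.9 29.6  1. ]
208 [ 1.5 19.9 20.4 23.  24.7 25.9 28.7 28.9 30.9 30.5 33.2 59.7 58.2 58.3 59.6 40.9 40.2 40.  29.9  2.6]
216 [ 0.1 18.5 20.5 22.5 24.4 25.8 27.  29.8 29.1 32.2 34.4 58.5 59.1 58.8 58.
[... 3041 characters left out ...]
(np.int64(635), np.int64(80), np.int64(2)), (np.int64(558), np.int64(189), np.int64(213)), (np.int64(556), np.int64(189), np.int64(219)), (np.int64(554), np.int64(189), np.int64(225)), (np.int64(554), np.int64(185), np.int64(226)), (np.int64(553), np.int64(182), np.int64(226)), (np.int64(553), np.int64(180), np.int64(228))]
410 [(np.int64(646), np.int64(89), np.int64(2)), (np.int64(646), np.int64(79), np.int64(3)), (np.int64(565), np.int64(184), np.int64(205)), (np.int64(560), np.int64(188), np.int64(219)), (np.int64(557), np.int64(189), np.int64(226)), (np.int64(555), np.int64(188), np.int64(230)), (np.int64(554), np.int64(187), np.int64(233)), (np.int64(554), np.int64(185), np.int64(235))]
```

```bash
python3 - <<'E'
from h import *
d=load("wrist1")
cv2.imwrite("pics/wc1.png",cv2.resize(d["frame"][240:400,60:480],None,fx=1.9,fy=1.9))
d=load("scene1")
cv2.imwrite("pics/sc1.png",cv2.resize(d["frame"][60:280,170:290],None,fx=2.7,fy=2.7))
E
```

```text
(no output)
```

View pics/wc1.png

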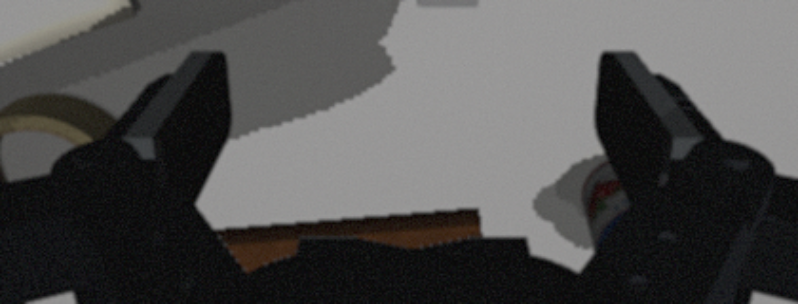

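View pics/sc1.png

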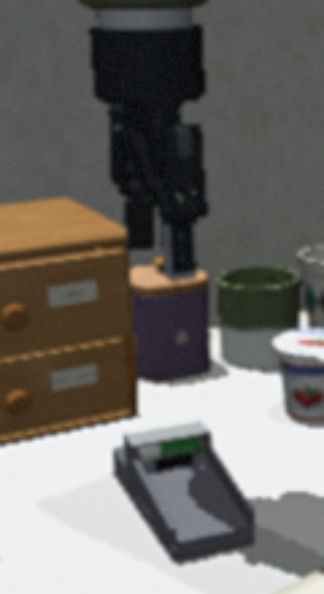

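```bash
python3 - <<'E'
from h import *
np.set_printoptions(precision=1,suppress=True,linewidth=200)
o=np.array([519.9,178.1]);ex=np.array([.9951,-.0993]);ey=np.array([.0993,.9951])
for n in("wrist1","scene1","top1"):
    c=cloud(load(n))*1000
    q=np.stack([(c[...,:2]-o)@ex,(c[...,:2]-o)@ey,c[...,2]],-1)
    m=(q[...,2]>150)&(q[...,2]<330)&(abs(q[...,1])<25)
    for nm,mm in(("B",m&(q[...,0]>-90)&(q[...,0]<-40)),("A",m&(q[...,0]>20)&(q[...,0]<80))):
        P=q[mm]
        if len(P)<10: print(n,nm,len(P));continue
        print(n,nm,len(P),"zpct",np.percentile(P[:,2],[0,1,2,5,10]))
        for z0 in range(190,240,5):
            S=P[(P[:,2]>=z0)&(P[:,2]<z0+5)]
            if len(S)>3: print(z0,len(S),np.percentile(S[:,0],[2,98]),np.percentile(S[:,1],[2,98]))
E
```

```text
wrist1 B 15349 zpct [195.4 200.7 203.4 210.1 219.2]
195 122 [-53.4 -52.6] [-7.  12.4]
200 282 [-64.3 -52.5] [-7.3 14.1]
205 356 [-65.9 -52.5] [-7.4 14.1]
210 410 [-65.8 -52.5] [-7.5 14.2]
215 454 [-66.1 -52.5] [-7.4 14.1]
220 492 [-66.2 -52.4] [-7.  14.1]
225 434 [-65.7 -52.5] [-1.8 14.2]
230 514 [-59.3 -52.5] [ 4.  14.2]
235 267 [-74.5 -54.4] [ 8.9 16.3]
wrist1 A 15655 zpct [195.3 200.8 203.6 210.3 219.5]
195 119 [32.1 32.9] [-6.6 12.9]
200 291 [32.1 43.7] [-7.2 14.4]
205 352 [32.2 45.2] [-7.3 14.3]
210 403 [32.1 45.5] [-7.  14.3]
215 441 [32.1 45.5] [-7.1 14.3]
220 516 [32.2 45.7] [-6.7 14.3]
225 426 [32.1 45. ] [-1.9 14.5]
230 504 [32.2 38.6] [ 4.1 14.4]
235 273 [33.9 54.1] [ 8.9 16.3]
scene1 B 1378 zpct [194.4 197.  199.4 206.4 217. ]
195 28 [-62.5 -54.8] [-7.7 14.1]
200 30 [-67.4 -56.8] [-7.3 14.8]
205 36 [-69.2 -57.9] [-6.3 14.7]
210 30 [-69.  -57.9] [-6.6 14.5]
215 35 [-69.4 -53.8] [-6.2 14.6]
220 36 [-68.9 -55.5] [-6.6 14.7]
225 36 [-68.7 -54.2] [-6.9 14.5]
230 31 [-70.2 -57.8] [-7.3 15.1]
235 20 [-77.6 -58.3] [-2.3 16.3]
scene1 A 410 zpct [194.8 195.4 196.4 198.7 202.3]
195 27 [28.7 37. ] [-4.7 14.1]
200 27 [29.6 34.2] [-5.6 14.7]
205 25 [29.9 34.9] [-5.2 14.7]
210 29 [30.5 36.1] [-5.7 14.6]
215 31 [30.4 37. ] [-6.4 15. ]
220 32 [30.6 37. ] [-7.  14.4]
225 26 [29.7 35.5] [-6.6 14.6]
230 31 [30.3 38.1] [-6.3 14. ]
235 21 [31.6 50.9] [-0.3 16.5]
top1 B 0
top1 A 0
```

```bash
python3 -m crank '[[[0,-0.003,-0.035,-0.0055,-0.0547,0],[0,-0.003,-0.07,-0.0055,-0.0547,0],[0,-0.003,-0.1,-0.0055,-0.0547,0],[0,-0.003,-0.125,-0.0055,-0.0547,0],[0,-0.003,-0.145,-0.0055,-0.0547,0],[0,-0.003,-0.152,-0.0055,-0.0547,0],[0,-0.003,-0.152,-0.0055,-0.0547,0],[0,-0.003,-0.152,-0.0055,-0.0547,0],[0,-0.003,-0.152,-0.0055,-0.0547,0],[0,-0.003,-0.152,-0.0055,-0.0547,0]]]'
python3 - <<'E'
from workcell import r
import cv2,numpy as np
from h import *
np.set_printoptions(precision=1,suppress=True,linewidth=200)
s=r.state();print(s["tool_pos"]*1000 if not isinstance(s["tool_pos"],list) else np.array(s["tool_pos"])*1000,np.round(s["contact_force"],2))
o=np.array([519.9,178.1]);ex=np.array([.9951,-.0993]);ey=np.array([.0993,.9951])
for n in ["scene","wrist"]:
    d=r.snapshot(n); cv2.imwrite(f"pics/{n}2.png",d["frame"]); np.savez(f"pics/{n}2.npz",**d)
    c=cloud(d)*1000
    q=np.stack([(c[...,:2]-o)@ex,(c[...,:2]-o)@ey,c[...,2]],-1)
    if n=="scene": cv2.imwrite("pics/sc2.png",cv2.resize(d["frame"][150:280,190:290],None,fx=4.5,fy=4.5))
    else:
        for rr in range(262,300,5): print(rr,[tuple(np.round(q[rr,cc]).astype(int).tolist()) for cc in (160,168,176,182,376,382,390,400)])
E
```

```text
time_s: 2.55
tool_pos: [0.5114, 0.1776, 0.0529]
tcp_rot: [0.021, 0.741, 0.671, 0.02]
contact_force: [0.1, 0.1, -0.6]
opening: 0.0853
[511.4 177.6  52.9] [ 0.1  0.1 -0.6]
262 [(-64, 1, 24), (-60, 2, 24), (-56, 2, 26), (-53, 2, 26), (38, 6, 40), (41, 7, 41), (45, 6, 40), (54, 2, 31)]
267 [(-56, 10, 48), (-53, 10, 48), (-51, 9, 46), (-53, -1, 26), (35, 9, 50), (36, 10, 53), (40, 10, 53), (55, -1, 31)]
272 [(-56, 9, 51), (-52, 10, 53), (-50, 7, 47), (-53, -3, 26), (35, 7, 51), (35, 10, 57), (38, 10, 58), (55, -5, 30)]
277 [(-54, 10, 56), (-51, 10, 57), (-50, 5, 48), (-54, -6, 26), (-15, 70, 175), (34, 8, 59), (36, 10, 62), (40, 9, 61)]
282 [(-53, 9, 60), (-51, 8, 58), (-51, 3, 47), (-54, -9, 26), (35, 2, 51), (34, 6, 59), (34, 10, 66), (39, 10, 65)]
287 [(-52, 10, 65), (-51, 5, 57), (-50, 1, 49), (-54, -12, 26), (35, 0, 51), (34, 5, 60), (34, 9, 68), (37, 10, 69)]
292 [(-52, 8, 65), (-51, 4, 58), (-51, -1, 49), (-54, -14, 26), (35, -2, 53), (34, 2, 60), (34, 7, 69), (35, 10, 73)]
297 [(-52, 7, 66), (-51, 3, 59), (-51, -3, 50), (-54, -17, 26), (35, -4, 53), (34, 0, 60), (34, 5, 68), (33, 10, 77)]
```

View pics/wrist2.png

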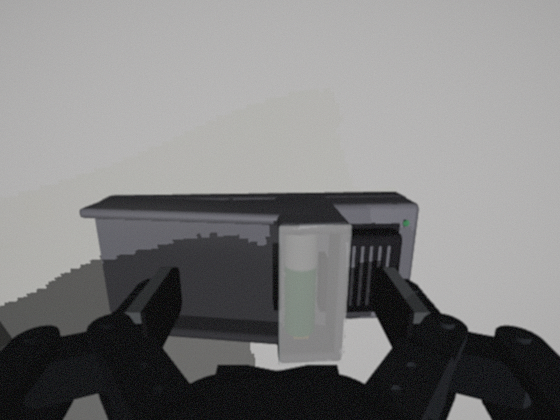

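View pics/sc2.png

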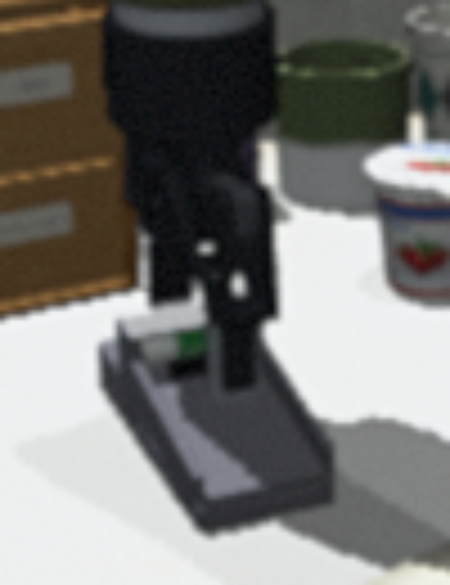

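```bash
python3 -m crank '[[[0,0,-0.006,0,0,0],[0,0,-0.01,0,0,0],[0,0,-0.0135,0,0,0],[0,0,-0.0135,0,0,0],[0,0,-0.0135,0,0,0],[0,0,-0.0135,0,0,0],[0,0,-0.0135,0,0,0],[0,0,-0.0135,0,0,0]]]'
cat > look.py <<'E'
import sys
from workcell import r
from h import *
np.set_printoptions(precision=1,suppress=True,linewidth=200)
t=sys.argv[1]
s=r.state();print(s["time_s"],np.array(s["tool_pos"])*1000,np.round(s["contact_force"],2))
for n in ["scene","wrist"]:
    d=r.snapshot(n); cv2.imwrite(f"pics/{n}{t}.png",d["frame"]); np.savez(f"pics/{n}{t}.npz",**d)
    if n=="scene": cv2.imwrite(f"pics/sc{t}.png",cv2.resize(d["frame"][180:280,190:280],None,fx=5.5,fy=5.5,interpolation=cv2.INTER_CUBIC))
E
python3 look.py 3
```

```text
time_s: 3.32
tool_pos: [0.5106, 0.1771, 0.038]
tcp_rot: [0.02, 0.741, 0.671, 0.019]
contact_force: [1.2, 1.1, 3.5]
opening: 0.0852
3.3167 [510.6 177.1  38. ] [1.2 1.1 3.5]
```

View pics/wrist3.png

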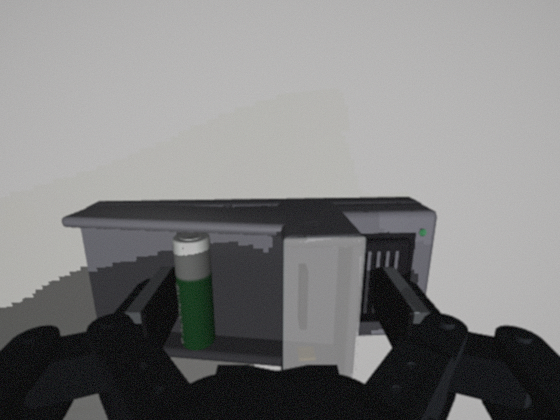

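View pics/sc3.png

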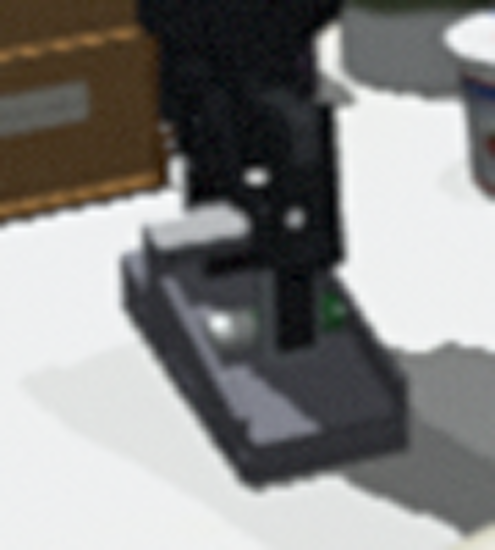

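The battery popped out and is lying against finger B: at (195,290) in wrist, in the chute next to the left pad. I'll hold it still first, then tip slowly about that fingertip.

```bash
python3 -m crank '[[[0,0,0,0,0,0],[0,0,0,0,0,0],[0,0,0,0,0,0],[0,0,0,0,0,0],[0,0,0,0,0,0],[0,0,0,0,0,0],[-0.0002,0,0.0006,-0.0015,-0.015,0],[-0.0004,0,0.0012,-0.003,-0.03,0],[-0.0006,0,0.0018,-0.0045,-0.045,0],[-0.0008,0.0001,0.0024,-0.006,-0.06,0],[-0.001,0.0001,0.003,-0.0075,-0.075,0],[-0.0012,0.0001,0.0036,-0.009,-0.09,0],[-0.0014,0.0001,0.0042,-0.0105,-0.105,0],[-0.0016,0.0002,0.0048,-0.012,-0.12,0],[-0.0018,0.0002,0.0054,-0.0135,-0.135,0],[-0.0021,0.0002,0.0061,-0.0149,-0.1493,0],[-0.0021,0.0002,0.0061,-0.0149,-0.1493,0],[-0.0021,0.0002,0.0061,-0.0149,-0.1493,0],[-0.0021,0.0002,0.0061,-0.0149,-0.1493,0],[-0.0021,0.0002,0.0061,-0.0149,-0.1493,0]]]'
python3 look.py 4
python3 - <<'E'
from h import *
np.set_printoptions(precision=0,suppress=True,linewidth=200)
d=load("wrist4");c=cloud(d)*1000
o=np.array([519.9,178.1]);ex=np.array([.9951,-.0993]);ey=np.array([.0993,.9951])
q=np.stack([(c[...,:2]-o)@ex,(c[...,:2]-o)@ey,c[...,2]],-1)
m=(q[...,0]>20)&(q[...,0]<50)&(abs(q[...,1])<20)&(q[...,2]<46)&(q[...,2]>25)
print("key z",np.percentile(q[m][:,2],[5,25,50,75,95]))
m=(q[...,0]>-52)&(q[...,0]<-12)&(abs(q[...,1])<25)&(q[...,2]>34)&(q[...,2]<50)
P=q[m];print(len(P));top=P[P[:,2]>np.percentile(P[:,2],70)];print("cell top",np.median(top,0),np.percentile(P,[2,98],axis=0))
E
```

```text
time_s: 5.08
tool_pos: [0.5084, 0.1772, 0.0439]
tcp_rot: [0.076, 0.738, 0.667, 0.069]
contact_force: [-0.5, 0.6, 0.9]
opening: 0.0852
5.0833 [508.4 177.2  43.9] [-0.5  0.6  0.9]
key z [35. 40. 41. 41. 42.]
4017
cell top [-44.   2.  44.] [[-51. -22.  35.]
 [-37.  25.  44.]]
```

View pics/wrist4.png

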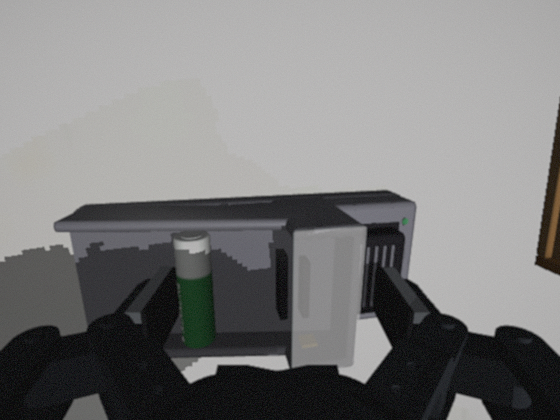

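View pics/sc4.png

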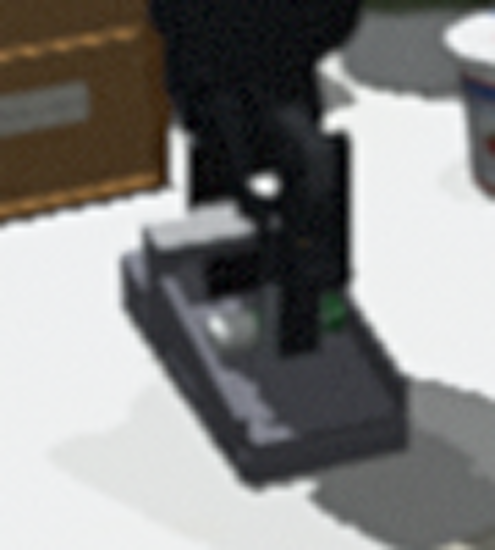

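The key reads 41 mm in the depth data, the same as before the press, so it is up. The battery centre is near charger x −44, against the left pad at (195,290) in wrist. I'll let it settle, check for movement, then hand in.

```bash
python3 -m crank '[[[0,0,0,0,0,0],[0,0,0,0,0,0],[0,0,0,0,0,0],[0,0,0,0,0,0],[0,0,0,0,0,0],[0,0,0,0,0,0],[0,0,0,0,0,0],[0,0,0,0,0,0]]]'
python3 look.py 5
python3 - <<'E'
from h import *
d=load("wrist5");e=load("wrist4");c=cloud(d)*1000
o=np.array([519.9,178.1]);ex=np.array([.9951,-.0993]);ey=np.array([.0993,.9951])
q=np.stack([(c[...,:2]-o)@ex,(c[...,:2]-o)@ey,c[...,2]],-1)
m=(q[...,0]>20)&(q[...,0]<50)&(abs(q[...,1])<20)&(q[...,2]<46)&(q[...,2]>25)
print("key",np.median(q[m][:,2]))
m=(q[...,0]>-52)&(q[...,0]<-12)&(abs(q[...,1])<25)&(q[...,2]>34)&(q[...,2]<50)
print(np.percentile(q[m],[2,98],axis=0).round(1))
print("imgdiff",np.abs(d["frame"].astype(int)-e["frame"])[225:350,170:220].mean())
E
```

```text
time_s: 5.85
tool_pos: [0.5083, 0.1773, 0.0439]
tcp_rot: [0.076, 0.738, 0.667, 0.069]
contact_force: [0.8, -0.7, 0.5]
opening: 0.0855
5.85 [508.3 177.3  43.9] [ 0.8 -0.7  0.5]
key 40.46768148307574
[[-50.9 -22.3  34.6]
 [-37.1  24.7  44.2]]
imgdiff 3.71888
```

```bash
python3 -c "
from workcell import r
print(r.finish_job())"
```

```text
the job is handed in; nothing more can be done
None
```

The eject key is back up and the battery is resting in the chute against the blocking finger. I handed the job in at about 5.9 s while holding that pose. The hand-in gives no verdict, so these are my own last checks:

- **Press and catch:** One fingertip pressed the key, reading 3.5 N, and the battery popped out. The other finger stopped it part-way down the chute.
- **Key:** After I tipped the hand a further 8.6° about the blocking fingertip, the depth camera read the key at 40.5 mm. That matches its height before the press, given the camera's bias of about +1.5 mm.
- **Battery:** Its centre is at about charger x −44 mm, y +1 mm, and its top is about 44 mm above the worktop, so it is clear of the hood. Two pictures 0.8 s apart show it in the same place.
- **Not checked directly:** The finger's contact force on the battery is too small for the wrist sensor, which has about 0.7 N of noise. I judged contact from the pictures only.
- **Bystanders:** The hand stayed over the charger or well above everything else. I did not re-measure the bystanders' positions.

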